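# Close up the sampling chamber

### The job

Close the sampling chamber for a run: push its end door shut onto the gasket, flip the wire loop of the toggle latch over the keeper on the door, then press the red lever all the way down so that it snaps over and pulls the door tight. The sampling tube above the latch only leaves room to reach in at a slant from the worker's side; leave the bottle, jar and filter holder standing where they are.

Things in the scene. Friction and masses are not known exactly. Their poses are not given: they have to be found in the camera images.
- chamber: Sampling chamber, a lying steel cylinder fixed on a frame: tube 140 mm across, end flanges 164 mm, axis 105 mm above the bench. Origin on the bench under the seam of front flange and door; x points away from the worker's side, z up, the tube runs 250 mm along +y, the door closes the -y end. The toggle latch sits on top of the tube at x = 0 behind the front flange (its top is 187 mm up).
- header (a point): Centre of a fixed steel sampling tube 22 mm thick, along the chamber's y (from y = -36 to +210 mm) at x = +26 mm, 307 mm above the bench: it hangs over the latch, so reach the latch at a slant from the chamber's -x side, 25 to 45 degrees off vertical. Its stay stands at x = 59, y = 105 mm, its riser at x = 26, y = 190 mm. This point lies at y = 0.
- door (a joint): Angle (rad) of the round end door (164 mm across, 14 mm thick), hinged at its bottom along the chamber's x at y = 0, 17 mm above the bench; its top leans out to -y. 0 is tight on the flange; the door meets the rubber gasket at about 0.018, which then pushes back, up to 26 N at 0. A stiff hinge (about 3 N at the top) leaves the door where it is let go.
- tab_edge (a point): Middle of the outer edge of the door's pull tab, a flat plate at the door's top, 44 mm wide (x), 4 mm thick, sticking out 20 mm from the door's face. Axes as the chamber's when the door is shut. A good place to push the door shut.
- keeper_seat (a point): On the tab: where the centre of the loop's bar lies when the latch is tight, 4 mm above the tab, just outside (-y) of the keeper. The keeper is a yellow metal hook 20 mm wide (x), 10 mm tall, its lip pointing to -y: lip edge 0.5 mm farther out than this point, lip top 6 mm above it. The bar must come down at least 4 mm farther out than this point; the lever then draws it in under the lip. Moves with the door.
- lever_pivot (a point): Axis of the toggle lever, along the chamber's x: at x = 0, y = 45 mm, 201 mm above the bench.
- lever (a joint): Angle (rad) of the red lever, a plate 24 mm wide, 4 mm thick, reaching 72 mm from its pivot, outer face 8 mm off the pivot. 0 is fully down, lying along +y; it grows as the lever swings up (1.57 upright) and over towards the door, stop at 2.2. Stays where left (under 1 N at the tip). With the loop hooked it takes some 2 to 5 N near the tip and snaps over in the last 0.25 rad.
- lever_tip (a point): Middle of the outer face (the upper one when the lever is down) of the lever's free end, 71 mm from the pivot.
- bail (a joint): Angle (rad) between the wire loop and the lever, 0 as when the latch is shut, growing as the loop is lifted. The loop's slope above level, pointing to the door, is this minus the lever's angle minus 0.12. Near upright the loop stands by itself; pushed over towards the door below some 50 degrees it drops by its weight. It reaches past the lip only with the lever at 1.6 or more, well at 1.9.
- bail_bar (a point): Middle of the end bar (31 mm long along x, 5 mm thick) of the wire loop, which goes behind the keeper. The loop is a yellow metal wire frame 36 mm wide, hinged on the lever 13 mm from the lever's pivot towards the tip, 71 mm long from there to the bar; the lever can pass through it.
- filter_holder: Steel in-line filter holder standing on its end, 58 mm across, 56 mm tall, loose; origin at the centre of its underside. Leave it alone.
- sample_jar: Amber jar with a blue cap, 52 mm across, 70 mm tall, loose; origin at the centre of its underside. Leave it alone.
- rinse_bottle: White bottle with a red cap, 60 mm across, 145 mm tall, loose; origin at the centre of its underside. Leave it alone.

How it is judged:
By the outcome, as a careful person would: the job done as asked, in the order asked, and still so for the second after the job is handed in, with the robot touching nothing.
It also fails if it takes over 54 s, if anything falls off the work surface, if the arm or the gripper's body presses on something with over 40 N, if the wrist force passes 120 N, or if a joint passes its speed limit or range.

### The arm

A 6-joint arm with a two-finger parallel gripper is mounted at the origin on the work surface. World frame = base frame: x ahead of the robot, y to its left, z up, the work surface at z = 0. Lengths are in m, angles in rad, forces in N, time in s.
With the tool pointing down it reaches from about 0.425 to 0.925 m from the base axis. Payload 12.5 kg.
Tool frame: the origin (TCP) lies at the very end of the fingers, on their centre line; the grasp point (between the pads) lies 19 mm behind it; y points along the fingers, z is the direction in which the jaws open and shut, and the axes are right-handed (so a half turn about y gives the same grasp; the last joint's range is limited). The gripper opens to 85 mm and grips with 20 to 120 N. Pads are 22 mm wide; open, the fingers measure 114 mm over their backs; the gripper's body (76 mm by 85 mm) begins 54 mm behind the grasp point. The pads swing forward as they close: fully open they stand 13 mm farther back than shut.
Start: joints at [-1.343, 0.491, 1.559, -0, 1.092, -0.106], TCP at [0.205, -0.591, 0.231] pointing down, gripper open.
Joint ranges: [-3.1, 3.1], [-0.84, 2.19], [0.05, 2.79], [-1.13, 4.28], [0.06, 2.93], [-2.69, 2.69]. Speed limits (rad/s): [2.22, 2.22, 2.79, 3.14, 3.14, 3.14].

### API

Orientations are given as a unit quaternion [x, y, z, w].
In Python, from bench import ctrl, cams gives the robot as it stands.
- The arm moves only by the tool servo_tool, never from a script. Its argument "targets" is text: rows parted by semicolons, each of 7 numbers parted by spaces: the shift along the world's x, y, z in mm, then the turn, a rotation vector about the world's x, y, z in rad, then the finger opening in mm, from 0 to 85.4. In form: x y z rx ry rz jaw; .... A call has 1 to 8 rows; each row is the pose to reach, as a shift and turn from the pose commanded when the call began; what a row does not reach only later rows make up. A row lasts 1/12 s, in which the tool goes at most 41.7 mm and 7.16 degrees, less where a joint would pass 70% of its speed; a pose out of reach is approached as far as the arm can. A call with a gripper value outside its range is refused whole. The fingers move at their own pace and stop on an object; "grip_force" is the grip in N (left out, the last holds). Time passes only in rows, so rows that repeat a pose let the fingers close. It gives the time, the measured TCP pose, the force and the opening at its end, in the units of the state.
- ctrl.observe(): the state, without advancing time (a new reading comes with each control period).
- cams.capture(name): name is "scene" or "top" or "wrist"; returns a dict with "frame" (400x640x3 uint8, blue, green, red), "vertical_fov" (degrees; the focal length in pixels is half the picture's height over the tangent of half this angle, whatever the lens; pixels are square), "cx", "cy" (the principal point, pixels), "R" (3x3) and "t" (3): a world point X has camera coordinates R X + t. Camera axes: x right, y down, z forward; pixel columns grow to the right and rows downward; lengths in m; the calibration is good to about 2 mm. A picture is of the moment at which its call begins. There is no depth.
- ctrl.finish_job(): hands the job in, once; it reports no verdict.
The state is a dict: "time_s": time; "joint_pos": joint angles; "qd": joint speeds; "joint_torque": joint torques, N m; "tcp_pos": TCP position; "tool_rot": TCP orientation; "wrist_force": force on the tool from outside, world axes, zero at the start; "wrist_torque": the same for the moment, N m; "finger_gap": finger opening in m.
Only numpy, scipy, OpenCV 4.12 (cv2) and the standard library are available. Lean on these libraries where they do the work, as an engineer would, in place of code of your own. Each camera call takes 0.05 s, during which the arm holds its last target.

## Working session

There is one attempt and no reset: what is moved stays moved. The work goes in short steps, Python scripts to look and compute and a tool call to move; the robot and the scene stay as the last step left them, time stands still between calls to the robot, and variables do not carry over. Pictures are saved under pics/ and viewed, and the job is handed in when it is done.

Besides the shell and the picture viewer there is one more tool, called after "Request:" as name(argument=value, ...), one argument or row to a line, values as JSON. servo_tool: Moves the arm, as the interface text tells. Its arguments: {"type":"object","properties":{"targets":{"type":"string"},"grip_force":{"type":"number"}},"required":["targets"]}

```bash
ls; mkdir -p pics
python3 - <<'E'
from bench import ctrl,cams
import cv2
s=ctrl.observe();print({k:s[k] for k in('time_s','tcp_pos','tool_rot','wrist_force','finger_gap')})
for n in('scene','top','wrist'):
    c=cams.capture(n);cv2.imwrite(f'pics/a_{n}.png',c['frame']);print(n,c['vertical_fov'],c['cx'],c['cy'],c['R'],c['t'])
E
```

```text
pics
{'time_s': 0.0, 'tcp_pos': array([ 0.20473548, -0.59028056,  0.23075447]), 'tool_rot': array([-0.11750862,  0.69766042, -0.69689808,  0.11745098]), 'wrist_force': array([ 0.19794073, -0.28049491,  0.56357367]), 'finger_gap': 0.08567804930427643}
scene 48.389974216722074 318.23112386795947 205.61731277422476 [[-0.99544647 -0.09529579 -0.00224277]
 [-0.08847494  0.93244162 -0.35032102]
 [ 0.03547537 -0.3485274  -0.93662701]] [0.58425965 0.07922844 1.18452626]
top 48.182147739627624 330.80239753414435 200.14355439035663 [[-0.02684634 -0.99954133  0.01401406]
 [-0.99775898  0.02593368 -0.0616803 ]
 [ 0.06128857 -0.01563854 -0.99799757]] [0.02576096 0.58567343 1.19322786]
wrist 70.28954304667731 316.5525977368558 202.24019628421394 [[ 0.32821029 -0.94460359 -0.00143803]
 [-0.89619295 -0.31187     0.31555553]
 [-0.29852337 -0.10227982 -0.94890602]] [-0.62399709 -0.04093249  0.38110424]
```

View pics/a_scene.png

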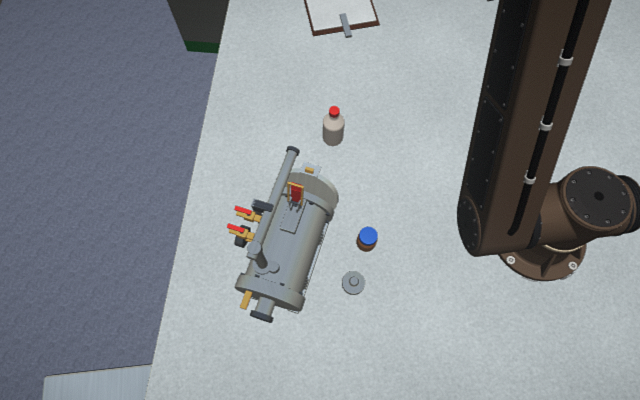

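View pics/a_top.png

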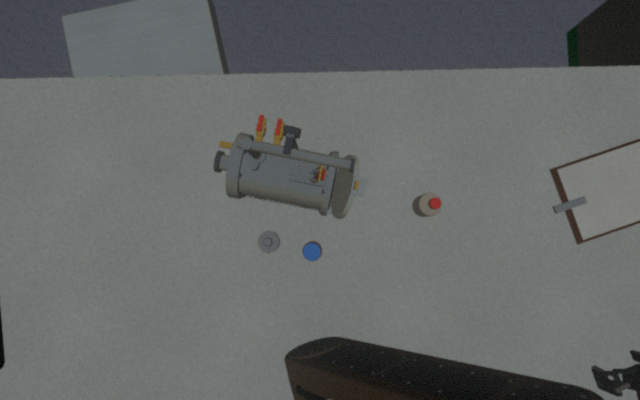

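View pics/a_wrist.png

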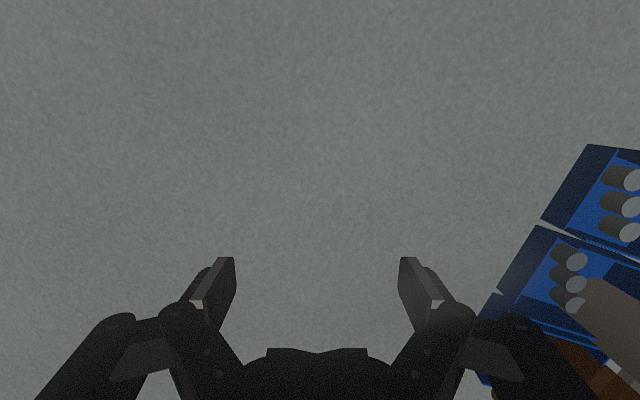

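The pictures show the chamber at about (290,180) in "top" with its door at (345,190), the bottle at (430,204), the jar at (312,251) and the filter at (269,242). I'll zoom in next.

```bash
cat > h.py <<'E'
from bench import ctrl,cams
import cv2,numpy as np
from scipy.spatial.transform import Rotation as Ro
def f(c): return 200/np.tan(np.radians(c['vertical_fov']/2))
def proj(c,X):
    p=c['R']@np.asarray(X,float).T.reshape(3,-1)+np.asarray(c['t']).reshape(3,1)
    return np.c_[f(c)*p[0]/p[2]+c['cx'],f(c)*p[1]/p[2]+c['cy']]
def ray(c,uv):
    R=np.array(c['R']);o=-R.T@c['t'];d=R.T@np.array([(uv[0]-c['cx'])/f(c),(uv[1]-c['cy'])/f(c),1]);return o,d/np.linalg.norm(d)
def atz(c,uv,z):
    o,d=ray(c,uv);return o+d*(z-o[2])/d[2]
def crop(c,x,y,w,h,k,name,pts=None):
    im=cv2.resize(c['frame'][y:y+h,x:x+w],None,fx=k,fy=k,interpolation=cv2.INTER_CUBIC)
    im=np.clip(im.astype(float)*1.3,0,255).astype(np.uint8)
    for i in range(0,w,20):
        cv2.putText(im,str(x+i),(i*k,8),0,.3,(0,255,0),1);cv2.line(im,(i*k,8),(i*k,12),(0,255,0),1)
    for i in range(0,h,20):
        cv2.putText(im,str(y+i),(0,i*k+4),0,.3,(0,255,0),1)
    if pts is not None:
        for u,v in pts: cv2.circle(im,(int((u-x+.5)*k),int((v-y+.5)*k)),2,(255,0,255),-1)
    cv2.imwrite(f'pics/{name}.png',im)
E
python3 - <<'E'
from h import *
c=cams.capture('scene');crop(c,225,135,130,100,6,'b_scene')
c=cams.capture('top');crop(c,210,110,160,115,5,'b_top')
E
```

```text
(no output)
```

View pics/b_scene.png

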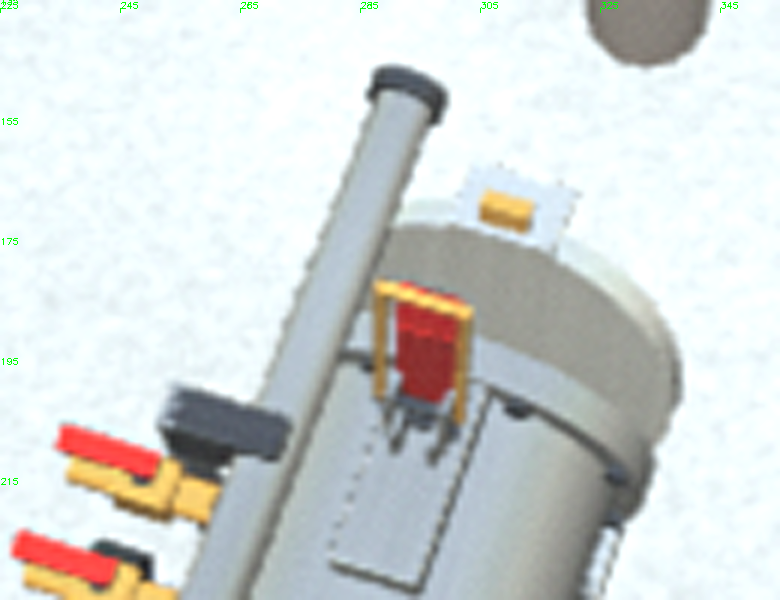

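View pics/b_top.png

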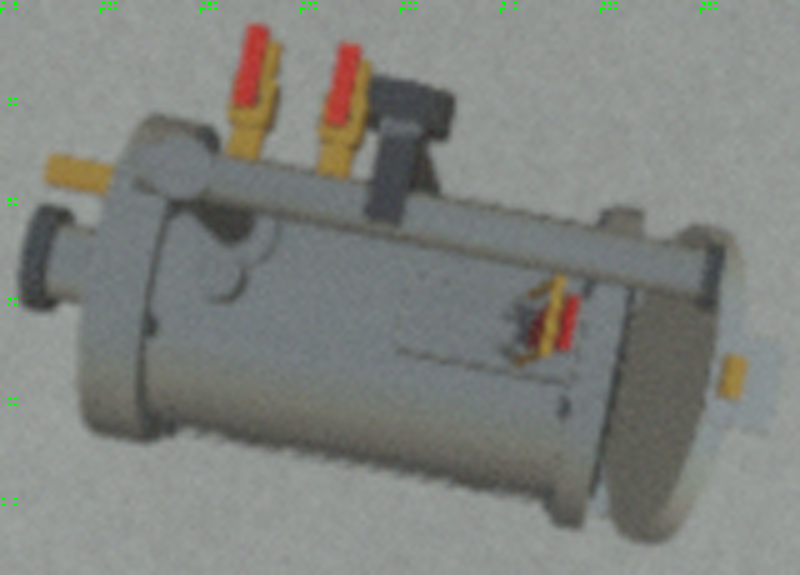

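Scene view: header cap at about (293,151), keeper (309,170), tab edge (312,164.5), bail bar (295.5,185) in front of an almost upright lever. Next I fit the chamber pose and the three joints to both views.

```bash
cat > model.py <<'E'
import numpy as np
SEAT=np.array([0,-12.5,192.5])
def door(p,a):
    x,y,z=p;h=z-17;return np.array([x,y*np.cos(a)-h*np.sin(a),17+h*np.cos(a)+y*np.sin(a)])
def lev(th,r,o,x=0): return np.array([x,45+r*np.cos(th)-o*np.sin(th),201+r*np.sin(th)+o*np.cos(th)])
def bar(th,s,x=0): return lev(th,13,0,x)+71*np.array([0,-np.cos(s),np.sin(s)])
def W(q,p):
    c,s=np.cos(q[2]),np.sin(q[2]);p=np.asarray(p)
    return np.array([q[0]+c*p[0]-s*p[1],q[1]+s*p[0]+c*p[1],p[2]])/1000
E
python3 - <<'E'
from h import *
from model import *
from scipy.optimize import least_squares
cs={n:cams.capture(n) for n in('scene','top')}
S=lambda u,v:(225+u/6-.5,135+v/6-.5)
T=lambda u,v:(210+u/5-.5,110+v/5-.5)
M=lambda q:[
('header',[26,-36,307],S(407,95),T(714,275)),
('keep',door([0,-11,198.5],q[3]),S(506,208),T(733,377)),
('tabE',door([0,-34,188.5],q[3]),S(524,177),T(778,386)),
('tabR',door([-22,-34,188.5],q[3]),S(578,185),T(768,432)),
('barL',bar(q[4],q[5],17),S(380,288),T(560,278)),
('barR',bar(q[4],q[5],-17),S(470,312),T(545,358)),
('tip',lev(q[4],71,8),S(436,292),T(572,323)),
]
def res(q,pr=0):
    r=[]
    for n,p,s,t in M(q):
        X=W(q,p)
        for c,uv in((cs['scene'],s),(cs['top'],t)):
            d=proj(c,X)[0]-np.array(uv);r.extend(d)
            if pr:print(n,d.round(1))
    return np.array(r)
best=None
for th in(1.2,1.6,2.0):
  for s in (.8,1.5):
    o=least_squares(res,[600,0,-.1,.2,th,s],loss='soft_l1',x_scale=[10,10,.1,.1,.3,.3])
    print(o.cost,o.x.round(3))
    if best is None or o.cost<best.cost:best=o
res(best.x,1)
np.save('q0.npy',best.x)
for n,z,p in(('bottle',.145,(435,203.5)),('jar',.07,(312,251)),('filt',.056,(269,242))): print(n,(atz(cs['top'],p,z)*1000).round())
print('pivot',W(best.x,[0,45,201]),'tabedge',W(best.x,door([0,-34,188.5],best.x[3])))
for n in cs:
  q=best.x;pts=[W(q,p) for _,p,_,_ in M(q)]+[W(q,[82*np.cos(a),0,105+82*np.sin(a)]) for a in np.arange(0,6.3,.3)]+[W(q,door([82*np.cos(a),-14,105+82*np.sin(a)],q[3])) for a in np.arange(0,6.3,.3)]
  pts=np.vstack([proj(cs[n],x) for x in pts])
  crop(cs[n],225,135,130,100,6,'c_scene',pts) if n=='scene' else crop(cs[n],210,110,160,115,5,'c_top',pts)
E
```

```text
5.084201374320367 [ 6.23952e+02  8.18000e+00 -2.09000e-01  2.69000e-01  1.83600e+00
  1.37000e+00]
5.084201374320573 [ 6.23952e+02  8.18000e+00 -2.09000e-01  2.69000e-01  1.83600e+00
  1.37000e+00]
5.084201374327462 [ 6.23952e+02  8.18000e+00 -2.09000e-01  2.69000e-01  1.83600e+00
  1.37000e+00]
5.084201374320171 [ 6.23952e+02  8.18000e+00 -2.09000e-01  2.69000e-01  1.83600e+00
  1.37000e+00]
5.084201374319931 [ 6.23952e+02  8.18000e+00 -2.09000e-01  2.69000e-01  1.83600e+00
  1.37000e+00]
5.084201374320128 [ 6.23952e+02  8.18000e+00 -2.09000e-01  2.69000e-01  1.83600e+00
  1.37000e+00]
header [0.9 0.1]
header [ 0.3 -0.3]
keep [ 0.7 -0.6]
keep [ 1.  -0.9]
tabE [0.3 0.3]
tabE [-0.4 -0.5]
tabR [0.1 1.5]
tabR [-0.  -0.6]
barL [0.4 0.3]
barL [ 0.3 -0.7]
barR [0.9 0.8]
barR [ 0.4 -1. ]
tip [0.5 1.1]
tip [ 0.5 -0.2]
bottle [ 564. -241.  145.]
jar [453.  63.  70.]
filt [479. 175.  56.]
pivot [0.63330652 0.0521967  0.201     ] tabedge [ 0.60767896 -0.0683957   0.17333183]
```

View pics/c_scene.png

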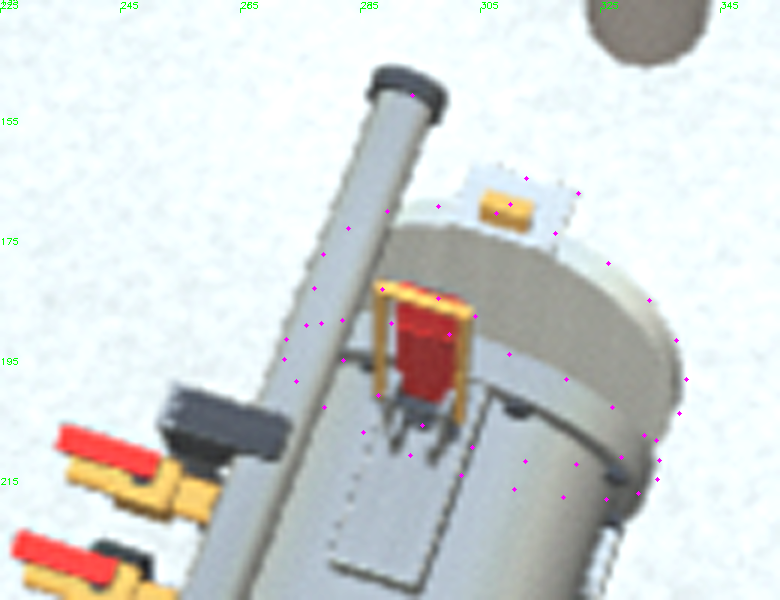

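View pics/c_top.png

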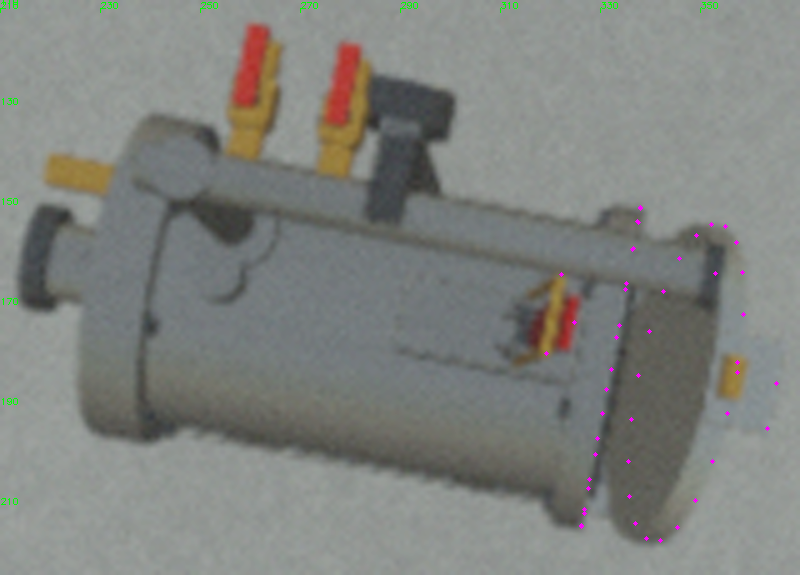

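```bash
cat > plan.py <<'E'
from h import *
from model import *
import sys
q=np.load('q.npy')
def Rt(t,flip=1):
    # tool y=d, tool z=flip*chamber y (chamber frame), x=y x z
    d=np.array([np.sin(t),0,-np.cos(t)]);z=np.array([0,flip,0.]);x=np.cross(d,z)
    return Ro.from_euler('z',q[2])*Ro.from_matrix(np.c_[x,d,z])
def toch(p): # world m -> chamber mm
    p=np.asarray(p)*1000;c,s=np.cos(q[2]),np.sin(q[2]);dx,dy=p[0]-q[0],p[1]-q[1]
    return np.array([c*dx+s*dy,-s*dx+c*dy,p[2]])
def state():
    s=ctrl.observe();R=Ro.from_quat(s['tool_rot']);Rz=Ro.from_euler('z',-q[2])
    print('t',s['time_s'],'ch',toch(s['tcp_pos']).round(1),'F ch',Rz.apply(s['wrist_force']).round(1),'j',np.round(s['joint_pos'],2),'gap',round(s['finger_gap'],4),'dir',Rz.apply(R.apply([0,1,0])).round(3))
    return s
def delta(p,t,flip=1,s=None):
    s=s or ctrl.observe()
    d=W(q,p)*1000-np.array(s['tcp_pos'])*1000
    rv=(Rt(t,flip)*Ro.from_quat(s['tool_rot']).inv()).as_rotvec()
    print(p,'shift',d.round(1),'rv',rv.round(3));return d,rv
E
cp q0.npy q.npy
python3 - <<'E'
from plan import *
s=state()
R=Ro.from_quat(s['tool_rot']).as_matrix();print(R.round(2))
for fl in(1,-1):
  delta([-5,-140,260],np.radians(35),fl,s)
E
```

```text
t 0.35 ch [-285.6 -672.7  231.2] F ch [-0.8  0.4 -0.6] j [-1.34  0.49  1.56  0.    1.09 -0.11] gap 0.0853 dir [-0.  0. -1.]
[[-0.94 -0.    0.33]
 [-0.33  0.   -0.94]
 [-0.   -1.   -0.  ]]
[-5, -140, 260] shift [385.2 462.7  28.8] rv [-0.815 -0.051  2.494]
[-5, -140, 260] shift [385.2 462.7  28.8] rv [ 0.038 -0.617 -0.526]
```

Request:
servo_tool(
  targets="130 155 40 0.013 -0.2 -0.175 0; 260 310 40 0.025 -0.41 -0.35 0; 385 463 40 0.038 -0.617 -0.526 0; 385 463 40 0.038 -0.617 -0.526 0; 385 463 40 0.038 -0.617 -0.526 0; 385 463 40 0.038 -0.617 -0.526 0; 385 463 40 0.038 -0.617 -0.526 0; 385 463 40 0.038 -0.617 -0.526 0",
)

```text
time_s: 1.02
tcp_pos: [0.4167, -0.3333, 0.2561]
tool_rot: [-0.284, -0.648, 0.692, -0.14]
wrist_force: [1.3, -1.7, 0.2]
finger_gap: 0.0002
```

Run:
```python
from plan import *
s=state();delta([-5,-120,165],np.radians(35),-1,s);delta([-5,-140,260],np.radians(35),-1,s)
```

```text
t 1.0167 ch [-131.7 -377.1  256.1] F ch [ 1.6 -1.4  0.2] j [-1.    0.21  2.08  0.87  0.56  0.1 ] gap 0.0002 dir [ 0.575 -0.001 -0.818]
[-5, -120, 165] shift [177.4 225.2 -91.1] rv [-0.002  0.002  0.005]
[-5, -140, 260] shift [173.2 205.6   3.9] rv [-0.002  0.002  0.005]
```

Request:
servo_tool(
  targets="173 206 4 0 0 0 0; 173 206 4 0 0 0 0; 173 206 4 0 0 0 0; 173 206 4 0 0 0 0; 173 206 4 0 0 0 0; 173 206 4 0 0 0 0; 173 206 4 0 0 0 0; 173 206 4 0 0 0 0",
)

```text
time_s: 1.68
tcp_pos: [0.5927, -0.1256, 0.261]
tool_rot: [-0.282, -0.649, 0.692, -0.142]
wrist_force: [-0.0, 0.1, -0.5]
finger_gap: -0.0
```

Run:
```python
from plan import *
s=state();delta([-5,-120,165],np.radians(35),-1,s);delta([-5,-140,260],np.radians(35),-1,s)
c=cams.capture('wrist');cv2.imwrite('pics/d_wrist.png',c['frame'])
c=cams.capture('scene');crop(c,225,100,160,130,5,'d_scene')
```

```text
t 1.6833 ch [  -2.8 -137.4  261. ] F ch [-0.1  0.1 -0.5] j [-0.35  0.28  1.97  0.29  0.3   1.17] gap -0.0 dir [ 0.574  0.002 -0.819]
[-5, -120, 165] shift [  1.4  17.5 -96. ] rv [-0.001  0.001 -0.002]
[-5, -140, 260] shift [-2.7 -2.1 -1. ] rv [-0.001  0.001 -0.002]
```

View pics/d_wrist.png

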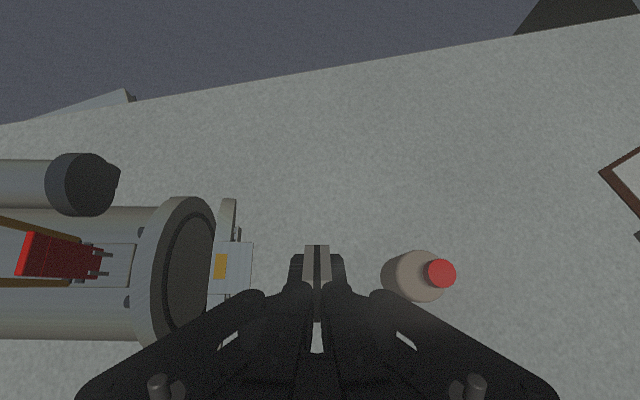

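View pics/d_scene.png

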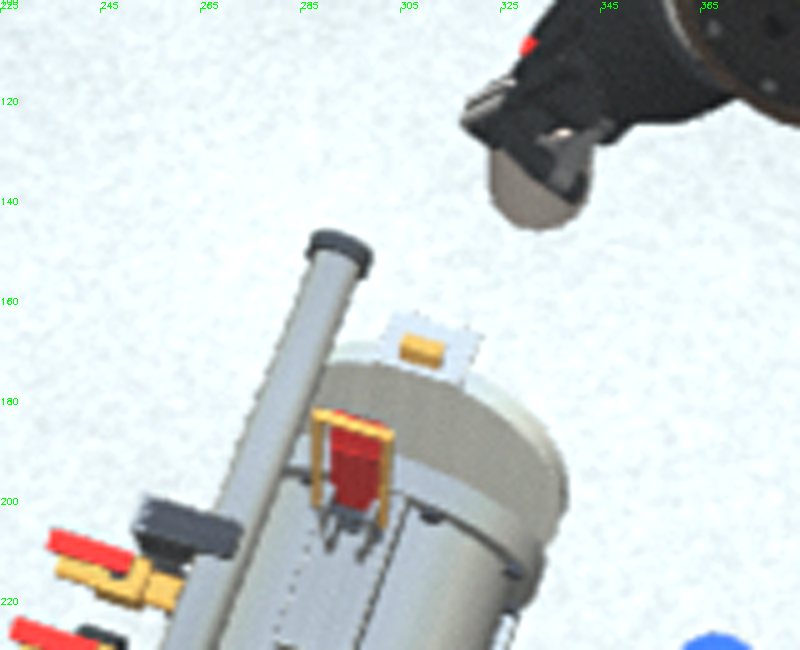

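Wrist view: the closed fingertips are at about (317,250), the tab with its keeper at (220,265), and the bottle is clear at (425,275). I'll go down in front of the tab and push the door.

Request:
servo_tool(
  targets="1 17 -40 0 0 0 0; 1 17 -80 0 0 0 0; 1 17 -96 0 0 0 0; 6 37 -96 0 0 0 0; 8 47 -96 0 0 0 0; 10 57 -96 0 0 0 0; 12 67 -96 0 0 0 0; 14 77 -96 0 0 0 0",
)

```text
time_s: 2.45
tcp_pos: [0.6033, -0.0697, 0.1715]
tool_rot: [-0.279, -0.65, 0.694, -0.137]
wrist_force: [-19.8, -15.0, 34.4]
finger_gap: -0.0001
```

Run:
```python
from plan import *
s=state()
c=cams.capture('wrist');cv2.imwrite('pics/e_wrist.png',c['frame'])
```

```text
t 2.45 ch [ -4.  -80.5 171.5] F ch [-16.3 -18.8  34.4] j [-0.23  0.42  2.06  0.15  0.06  1.41] gap -0.0001 dir [ 0.565 -0.001 -0.825]
```

View pics/e_wrist.png

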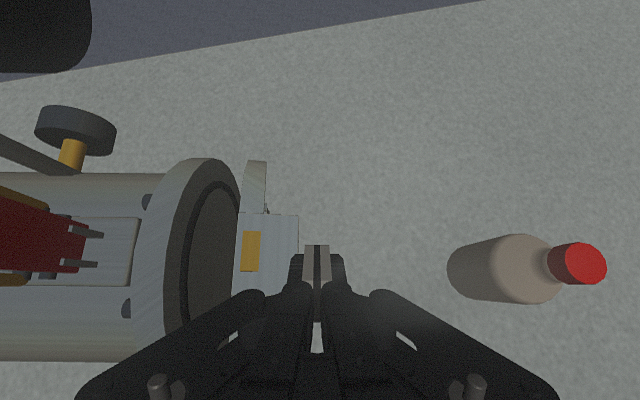

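Run:
```python
from plan import *
c=cams.capture('wrist')
s=ctrl.observe()
pts=[]
for a in (.269,.2):
  for p in([22,-34,188.5],[-22,-34,188.5],[22,-14,188.5],[-22,-14,188.5]): pts.append(proj(c,W(q,door(p,a)))[0])
  print(np.round(pts[-4:],0).tolist())
pts.append(proj(c,s['tcp_pos'])[0])
crop(c,170,150,190,170,4,'f',pts)
c=cams.capture('top');crop(c,280,120,160,130,5,'f_top')
```

```text
[[315.0, 214.0], [316.0, 293.0], [281.0, 212.0], [279.0, 293.0]]
[[296.0, 212.0], [295.0, 293.0], [260.0, 211.0], [256.0, 294.0]]
```

View pics/f.png

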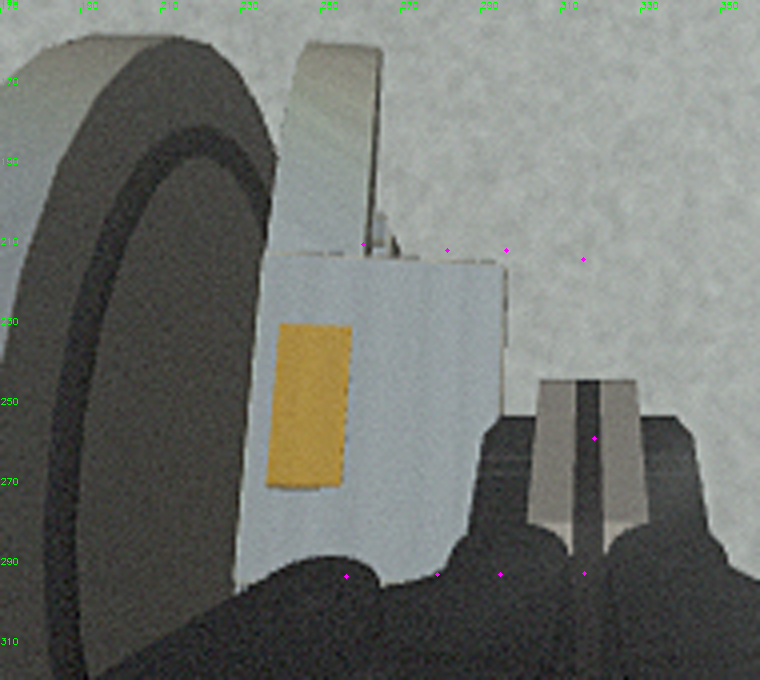

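View pics/f_top.png

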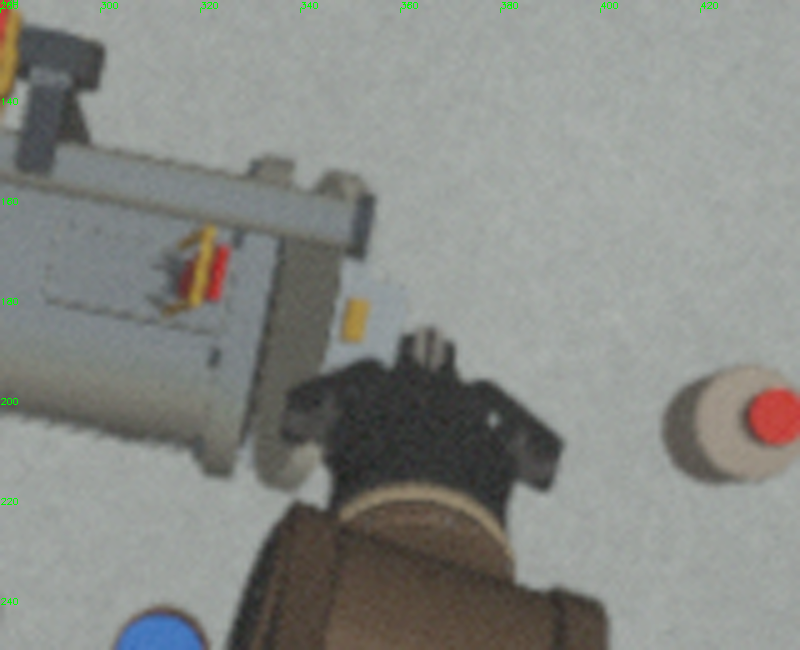

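Request:
servo_tool(
  targets="-5 -6 20 0 0 0 0; -12 -20 35 0 0 0 0; -12 -30 35 0 0 0 0; -12 -30 35 0 0 0 0",
)

```text
time_s: 2.93
tcp_pos: [0.5906, -0.1, 0.206]
tool_rot: [-0.279, -0.65, 0.694, -0.136]
wrist_force: [-0.0, -0.2, -0.5]
finger_gap: -0.0001
```

Run:
```python
from plan import *
s=state()
c=cams.capture('wrist');cv2.imwrite('pics/g_wrist.png',c['frame'])
```

```text
t 2.9333 ch [ -10.1 -112.8  206. ] F ch [ 0.  -0.2 -0.5] j [-0.3   0.35  2.04  0.32  0.16  1.18] gap -0.0001 dir [ 0.564 -0.    -0.826]
```

View pics/g_wrist.png

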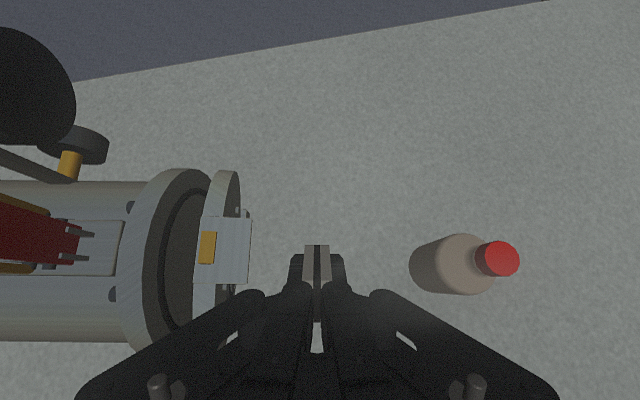

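Run:
```python
from plan import *
c=cams.capture('wrist')
pts=[]
a=.2
for p in([22,-34,188.5],[-22,-34,188.5],[22,-34,184.5],[-22,-34,184.5],[10,-13,198.5],[-10,-13,198.5]): pts.append(proj(c,W(q,door(p,a)))[0])
for p in([26,-36,307],[0,82,0],lev(q[4],72,8,12),lev(q[4],72,8,-12)): pts.append(proj(c,W(q,p))[0])
for t in np.arange(0,3.2,.1): pts.append(proj(c,W(q,[82*np.cos(t),0,105+82*np.sin(t)]))[0]);pts.append(proj(c,W(q,door([82*np.cos(t),-14,105+82*np.sin(t)],a)))[0])
print(np.round(pts[:10],1).tolist())
crop(c,0,20,265,265,3,'g1',pts); crop(c,180,190,90,110,7,'g2',pts)
```

```text
[[253.0, 214.6], [248.9, 280.8], [253.0, 215.9], [249.1, 280.9], [217.5, 228.1], [214.5, 260.3], [23.8, 84.5], [165.0, 263.9], [-29.3, 185.5], [-51.8, 250.0]]
```

View pics/g1.png

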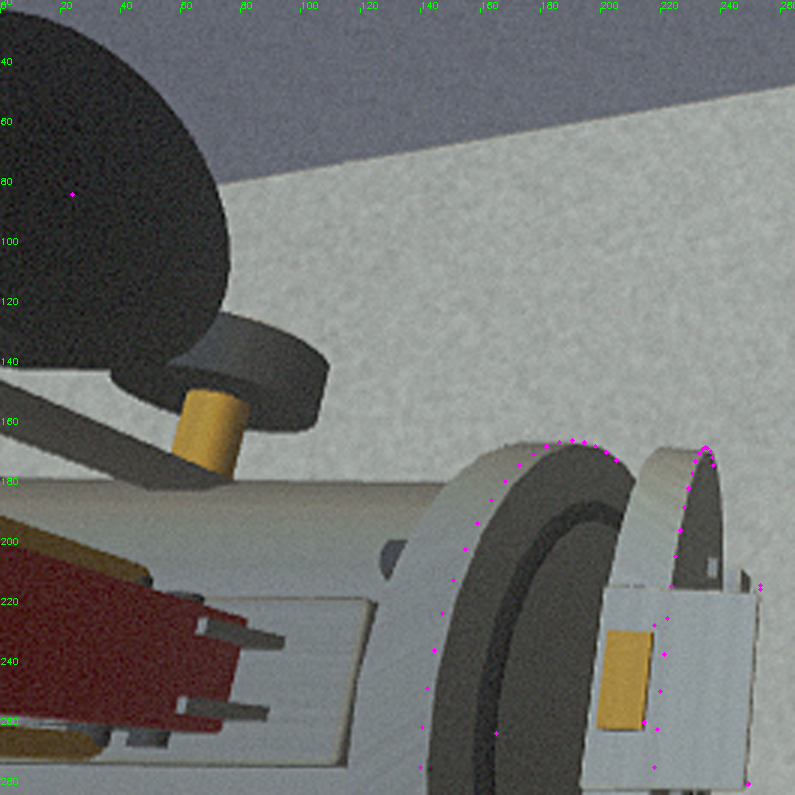

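View pics/g2.png

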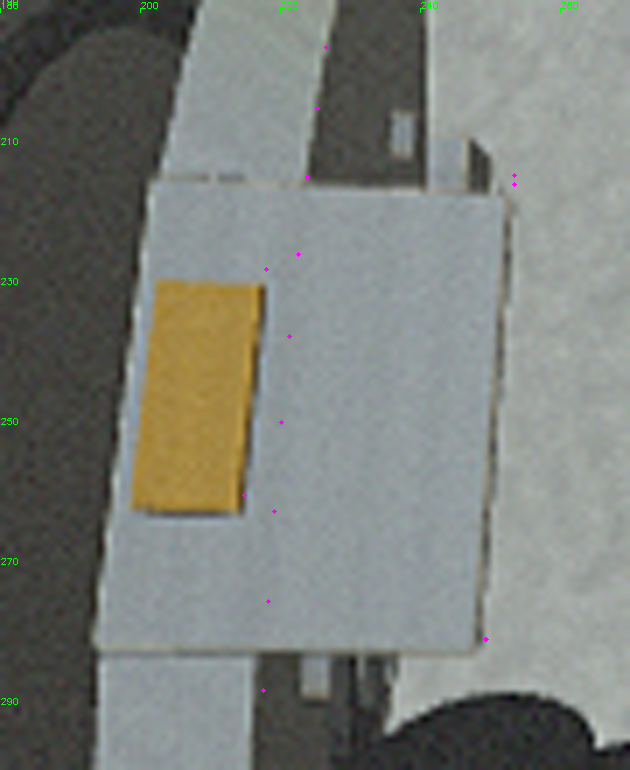

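Run:
```python
from plan import *
s=ctrl.observe();t=np.radians(28)
for p in([0,-105,200],[0,-95,172],[0,-70,173],[0,-60,175],[0,-54,177],[0,-50,178]): delta(p,t,-1,s)
```

```text
[0, -105, 200] shift [11.7  4.  -4.7] rv [0.021 0.106 0.001]
[0, -95, 172] shift [ 13.7  13.8 -32.7] rv [0.021 0.106 0.001]
[0, -70, 173] shift [ 18.9  38.2 -31.7] rv [0.021 0.106 0.001]
[0, -60, 175] shift [ 21.   48.  -29.7] rv [0.021 0.106 0.001]
[0, -54, 177] shift [ 22.3  53.9 -27.7] rv [0.021 0.106 0.001]
[0, -50, 178] shift [ 23.1  57.8 -26.7] rv [0.021 0.106 0.001]
```

Request:
servo_tool(
  targets="12 4 -5 0.021 0.106 0.001 0; 13 10 -25 0.021 0.106 0.001 0; 14 14 -33 0.021 0.106 0.001 0; 15 20 -33 0.021 0.106 0.001 0; 16 25 -33 0.021 0.106 0.001 0; 17 30 -32 0.021 0.106 0.001 0; 18 34 -32 0.021 0.106 0.001 0; 19 38 -32 0.021 0.106 0.001 0",
)

```text
time_s: 3.7
tcp_pos: [0.6097, -0.0592, 0.1726]
tool_rot: [-0.241, -0.665, 0.7, -0.099]
wrist_force: [-2.0, -4.7, 4.5]
finger_gap: -0.0
```

Run:
```python
from plan import *
s=state();t=np.radians(28)
for p in([0,-70,173],[0,-60,175],[0,-54,177],[0,-50,178]): delta(p,t,-1,s)
```

```text
t 3.7 ch [ 1.000e-01 -6.880e+01  1.726e+02] F ch [-1.  -5.   4.5] j [-0.2   0.43  1.97 -0.01  0.25  1.58] gap -0.0 dir [ 0.47   0.001 -0.883]
[0, -70, 173] shift [-0.3 -1.1  0.4] rv [ 0.     0.001 -0.002]
[0, -60, 175] shift [1.8 8.7 2.4] rv [ 0.     0.001 -0.002]
[0, -54, 177] shift [ 3.  14.5  4.4] rv [ 0.     0.001 -0.002]
[0, -50, 178] shift [ 3.8 18.4  5.4] rv [ 0.     0.001 -0.002]
```

Request:
servo_tool(
  targets="1 4 1 0 0 0 0; 2 8 2 0 0 0 0; 2 11 3 0 0 0 0; 3 14 4 0 0 0 0; 3.4 16 5 0 0 0 0; 3.8 18 6 0 0 0 0; 3.8 18 6 0 0 0 0",
)

```text
time_s: 4.28
tcp_pos: [0.6132, -0.0415, 0.1779]
tool_rot: [-0.24, -0.665, 0.7, -0.098]
wrist_force: [0.4, -7.3, -3.6]
finger_gap: -0.0003
```

Run:
```python
from plan import *
s=state()
c=cams.capture('wrist');
pts=[]
for a in(0,.02):
  for p in([22,-34,188.5],[-22,-34,188.5]): pts.append(proj(c,W(q,door(p,a)))[0])
crop(c,130,140,200,150,4,'h',pts)
```

```text
t 4.2833 ch [-1.000e-01 -5.080e+01  1.779e+02] F ch [ 2.  -7.1 -3.6] j [-0.17  0.42  1.96 -0.07  0.27  1.68] gap -0.0003 dir [ 0.468  0.    -0.884]
```

View pics/h.png

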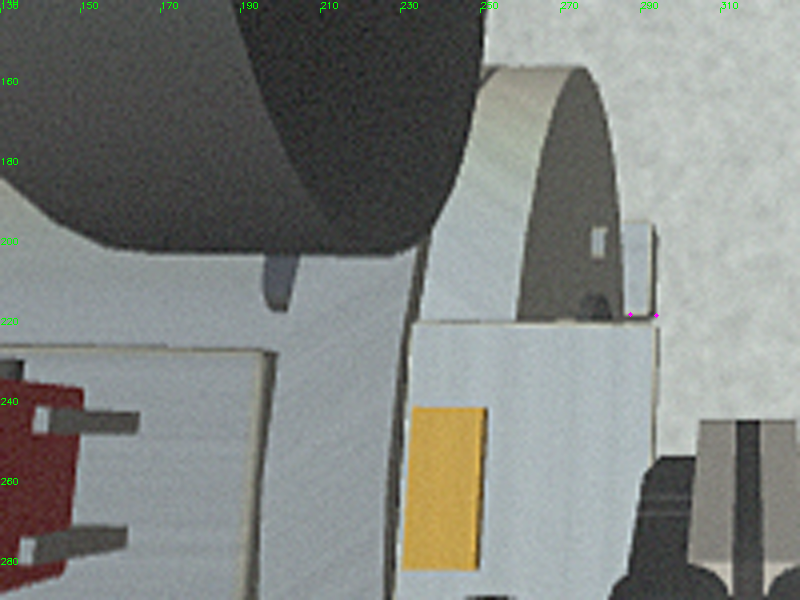

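The door is nearly shut: the tab edge is at about (293,220) and only a thin seam remains at (232,250). I'll press it on into the gasket.

Request:
servo_tool(
  targets="0.3 1.3 0.2 0 0 0 0; 0.6 2.6 0.4 0 0 0 0; 0.8 3.5 0.5 0 0 0 0; 0.8 3.5 0.5 0 0 0 0",
)

```text
time_s: 4.67
tcp_pos: [0.6138, -0.0392, 0.1782]
tool_rot: [-0.24, -0.664, 0.701, -0.098]
wrist_force: [-2.6, -18.8, -4.7]
finger_gap: 0.0003
```

Run:
```python
from plan import *
s=state()
```

```text
t 4.6667 ch [-1.000e-01 -4.850e+01  1.782e+02] F ch [  1.4 -18.9  -4.7] j [-0.16  0.42  1.96 -0.09  0.28  1.69] gap 0.0003 dir [ 0.467 -0.001 -0.884]
```

Request:
servo_tool(
  targets="0.2 1 0.2 0 0 0 0; 0.2 1 0.2 0 0 0 0; -3 -14 0 0 0 0 0; -20 -14 35 0 0 0 0; -40 -10 75 0 -0.06 0 0; -60 -5 112 0 -0.12 0 0; -80 0 150 0 -0.12 0 0; -80 0 150 0 -0.12 0 0",
)

```text
time_s: 5.33
tcp_pos: [0.5331, -0.0371, 0.3351]
tool_rot: [-0.285, -0.657, 0.684, -0.142]
wrist_force: [0.2, 0.3, 1.4]
finger_gap: -0.0
```

Run:
```python
from plan import *
s=state();t=np.radians(35)
c=cams.capture('wrist');R=Ro.from_quat(s['tool_rot'])
o=-np.array(c['R']).T@c['t'];print('cam in tool',(R.inv().apply(o-s['tcp_pos'])*1000).round(1))
for p in([-60,62,324],[-46,62,324],[-12,62,276],[-12,40,276]): delta(p,t,-1,s)
cv2.imwrite('pics/i_wrist.png',c['frame'])
c=cams.capture('scene');
crop(c,225,135,130,100,6,'i_scene')
```

```text
t 5.3333 ch [-79.4 -63.2 335.1] F ch [0.2 0.3 1.4] j [-0.2   0.08  2.    0.04  0.45  1.55] gap -0.0 dir [ 0.576  0.023 -0.817]
cam in tool [ -81.6 -142.7   -0.7]
[-60, 62, 324] shift [ 45.  118.4 -11.1] rv [-0.024  0.008 -0.004]
[-46, 62, 324] shift [ 58.7 115.5 -11.1] rv [-0.024  0.008 -0.004]
[-12, 62, 276] shift [ 92.  108.4 -59.1] rv [-0.024  0.008 -0.004]
[-12, 40, 276] shift [ 87.4  86.9 -59.1] rv [-0.024  0.008 -0.004]
```

View pics/i_scene.png

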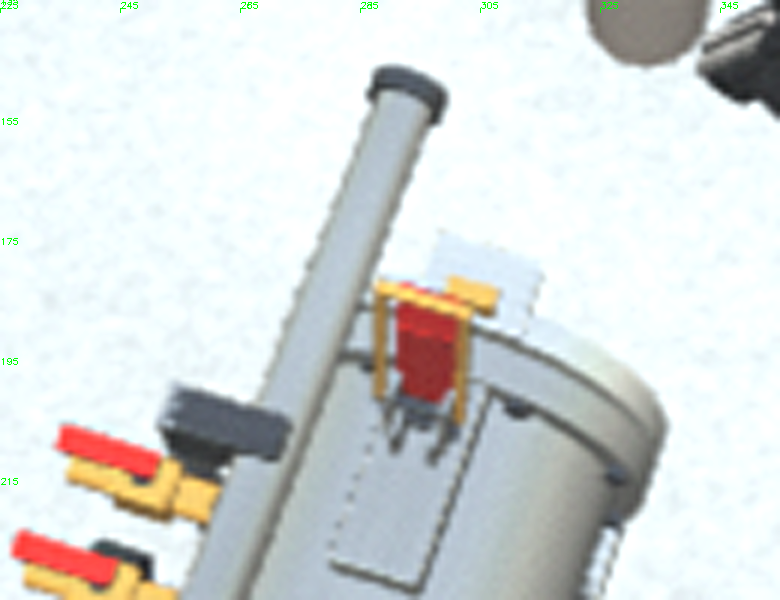

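View pics/i_wrist.png

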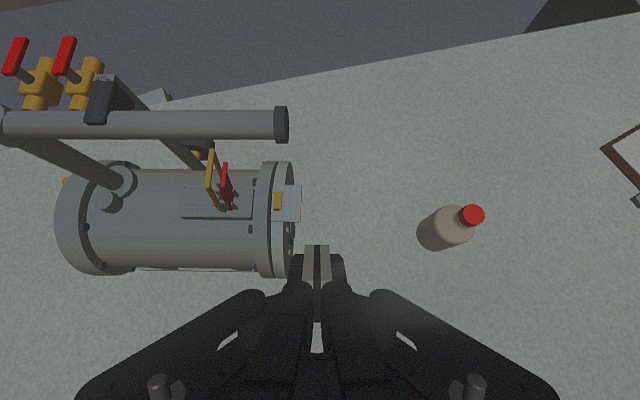

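Run:
```python
from plan import *
c=cams.capture('wrist')
pts=[]
for x in(-17,17): pts+= [proj(c,W(q,bar(q[4],q[5],x)))[0],proj(c,W(q,lev(q[4],13,0,x)))[0]]
for x in(-12,12): pts+= [proj(c,W(q,lev(q[4],72,8,x)))[0],proj(c,W(q,lev(q[4],0,8,x)))[0]]
print(np.round(pts,1).tolist())
crop(c,180,130,80,90,8,'j',pts)
```

```text
[[205.9, 186.9], [219.2, 209.6], [210.6, 148.4], [222.4, 178.9], [223.9, 187.2], [228.3, 208.6], [226.6, 161.3], [230.3, 187.8]]
```

View pics/j.png

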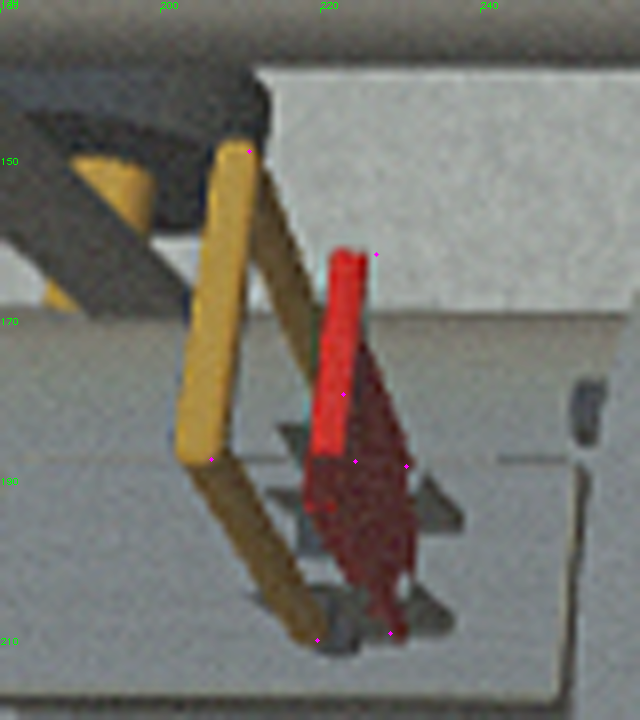

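Request:
servo_tool(
  targets="20 40 0 -0.024 0.008 -0.004 0; 40 80 -5 -0.024 0.008 -0.004 0; 58 115 -11 -0.024 0.008 -0.004 0; 75 112 -35 -0.024 0.008 -0.004 0; 92 108 -59 -0.024 0.008 -0.004 0; 92 108 -59 -0.024 0.008 -0.004 0; 92 108 -59 -0.024 0.008 -0.004 0",
)

```text
time_s: 6.07
tcp_pos: [0.6266, 0.0703, 0.2664]
tool_rot: [-0.277, -0.65, 0.695, -0.136]
wrist_force: [-0.5, 0.1, -0.2]
finger_gap: 0.0001
```

Run:
```python
from plan import *
s=state();t=np.radians(35)
for p in([-12,62,276],[-12,30,276],[-12,10,275]): delta(p,t,-1,s)
c=cams.capture('wrist')
pts=[]
for x in(-17,17): pts+= [proj(c,W(q,bar(q[4]-.03,1.41,x)))[0],proj(c,W(q,lev(q[4]-.03,13,0,x)))[0]]
crop(c,180,100,200,160,4,'k',pts)
```

```text
t 6.0667 ch [-10.4  61.3 266.4] F ch [-0.5  0.  -0.2] j [ 0.07  0.32  1.88 -0.42  0.4   2.19] gap 0.0001 dir [ 0.562 -0.002 -0.827]
[-12, 62, 276] shift [-1.5  1.   9.6] rv [-0.001 -0.014  0.   ]
[-12, 30, 276] shift [ -8.1 -30.3   9.6] rv [-0.001 -0.014  0.   ]
[-12, 10, 275] shift [-12.3 -49.9   8.6] rv [-0.001 -0.014  0.   ]
```

View pics/k.png

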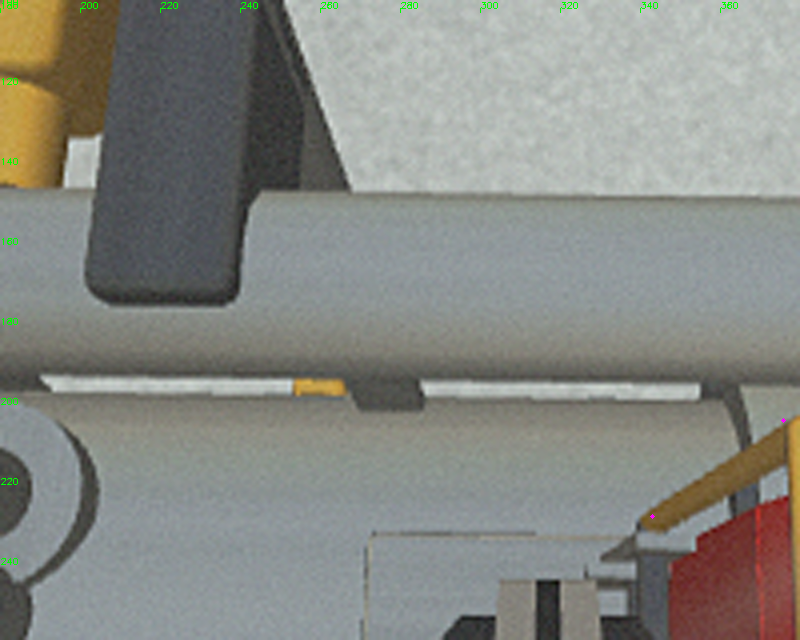

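Request:
servo_tool(
  targets="-1 0 10 0 0 0 0; -3 -8 10 0 0 0 0; -4 -15 10 0 0 0 0; -6 -21 10 0 0 0 0; -7 -27 10 0 0 0 0; -8 -32 10 0 0 0 0; -9 -37 10 0 0 0 0; -10 -42 9 0 0 0 0",
)

```text
time_s: 6.78
tcp_pos: [0.6166, 0.0276, 0.2798]
tool_rot: [-0.28, -0.649, 0.694, -0.138]
wrist_force: [0.9, -0.7, 0.2]
finger_gap: 0.0003
```

Run:
```python
from plan import *
s=state();t=np.radians(35)
c=cams.capture('scene');crop(c,225,135,130,100,6,'l_scene')
c=cams.capture('wrist');crop(c,240,100,200,160,4,'l_w')
```

```text
t 6.7833 ch [-11.2  17.4 279.8] F ch [ 1.  -0.5  0.2] j [-0.02  0.28  1.9  -0.3   0.38  2.01] gap 0.0003 dir [ 0.568 -0.001 -0.823]
```

View pics/l_scene.png

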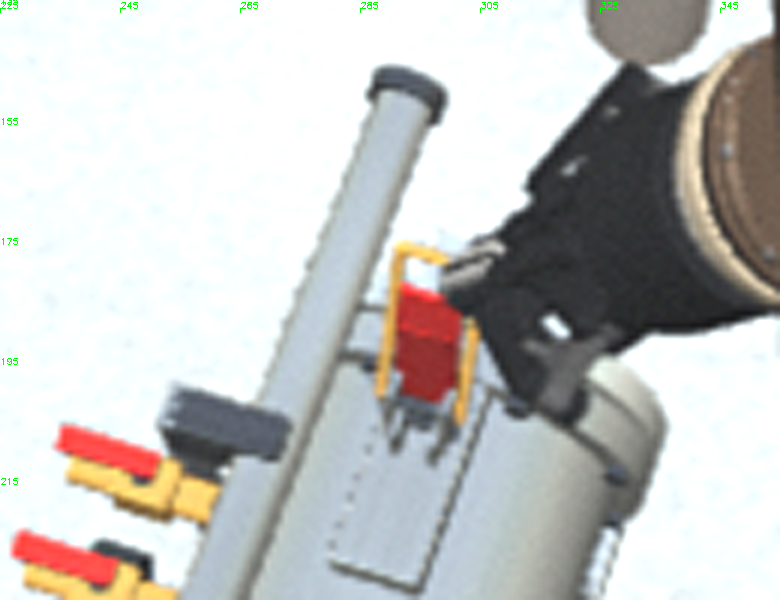

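View pics/l_w.png

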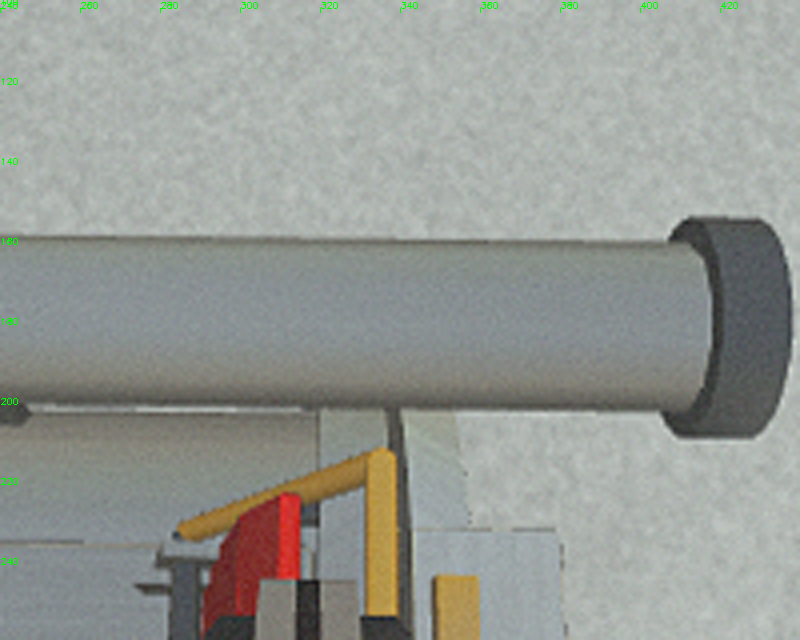

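The loop now leans toward the door with its bar ahead of the finger at about (333,215), and the lever hasn't moved. I'll keep going.

Request:
servo_tool(
  targets="-1 -6 -2 0 0 0 0; -2 -12 -4 0 0 0 0; -4 -18 -6 0 0 0 0; -5 -24 -6 0 0 0 0; -5 -24 -6 0 0 0 0; -5 -24 -6 0 0 0 0",
)

```text
time_s: 7.38
tcp_pos: [0.6116, 0.0036, 0.2732]
tool_rot: [-0.28, -0.649, 0.694, -0.138]
wrist_force: [0.3, -0.8, 0.1]
finger_gap: -0.0003
```

Run:
```python
from plan import *
s=state();t=np.radians(35)
c=cams.capture('scene');crop(c,225,135,130,100,6,'m_scene')
c=cams.capture('wrist');crop(c,240,100,200,160,4,'m_w')
```

```text
t 7.3833 ch [-11.1  -7.  273.2] F ch [ 0.4 -0.7  0.1] j [-0.07  0.28  1.93 -0.24  0.35  1.91] gap -0.0003 dir [ 0.567 -0.001 -0.823]
```

View pics/m_scene.png

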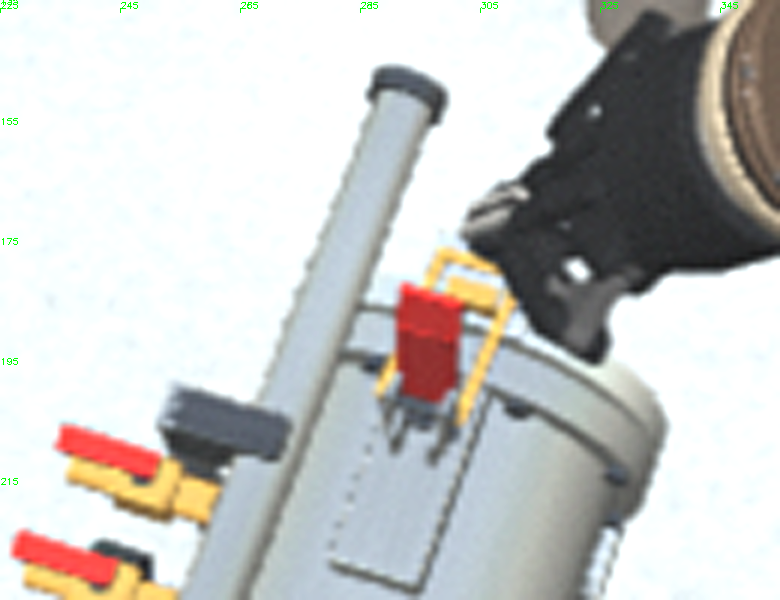

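View pics/m_w.png

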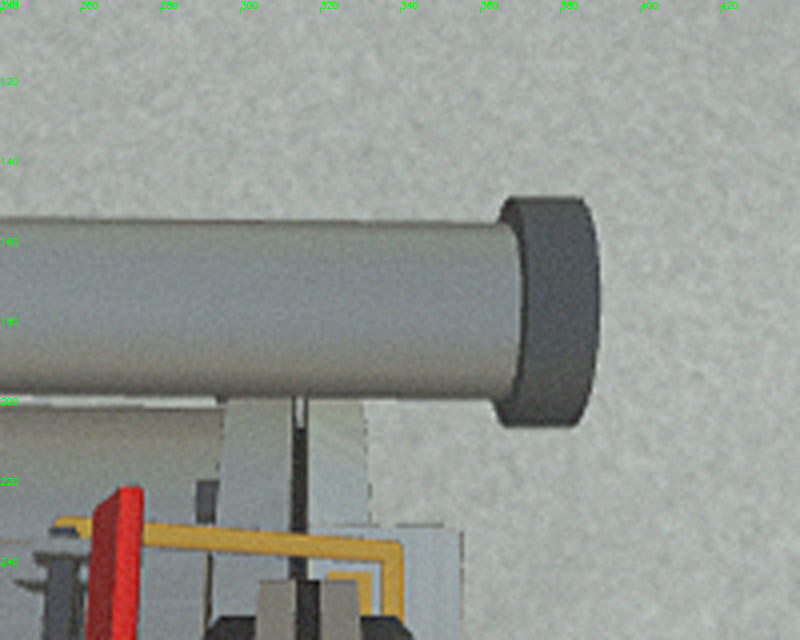

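Run:
```python
from plan import *
for n in('scene','wrist'):
  c=cams.capture(n);pts=[]
  for th in(1.80,):
    for s in(-.3,-.15,0.0):
      P=[proj(c,W(q,bar(th,s,x)))[0] for x in(-17,17)];pts+=P;print(n,s,np.round(P,1).tolist())
  pts+=[proj(c,W(q,door([x,-12.5,192.5],.016)))[0] for x in(-10,10)]
  crop(c,285,165,40,50,12,'n_s',pts) if n=='scene' else crop(c,260,200,110,70,7,'n_w',pts)
```

```text
scene -0.3 [[312.1, 182.2], [298.2, 178.2]]
scene -0.15 [[312.4, 179.5], [298.3, 175.5]]
scene 0.0 [[312.4, 177.3], [298.2, 173.2]]
wrist -0.3 [[340.7, 274.7], [339.8, 234.2]]
wrist -0.15 [[344.7, 274.2], [343.6, 232.1]]
wrist 0.0 [[347.1, 273.7], [345.8, 229.7]]
```

View pics/n_s.png

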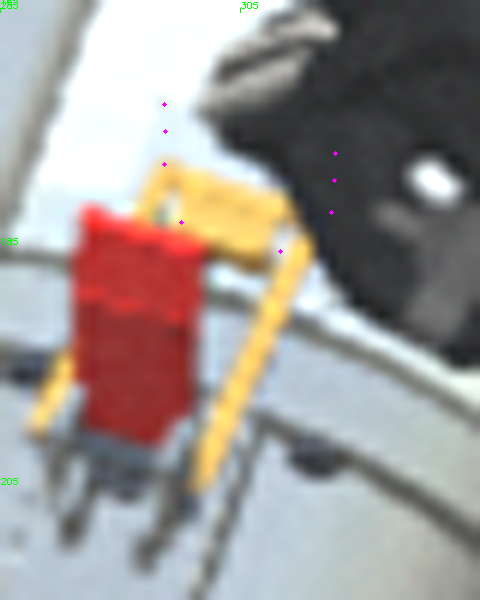

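View pics/n_w.png

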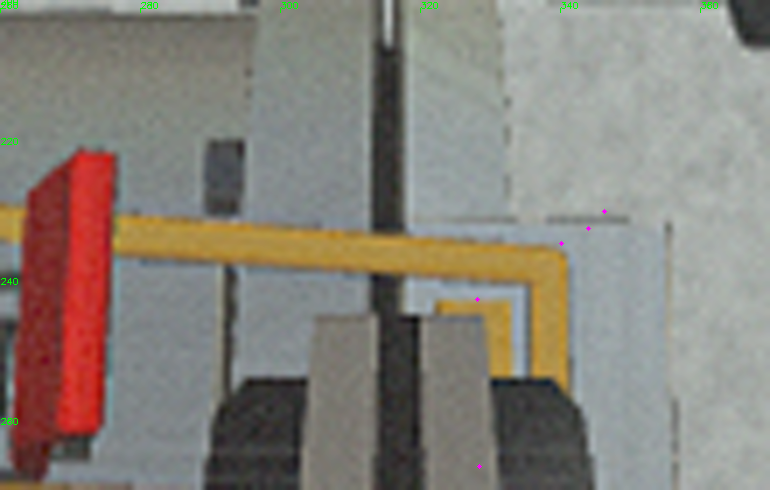

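The loop is down flat, with its bar outside the keeper lip (bar at about (337,250), lip at (331,250) in the wrist view). I'll work out the lever arc now.

Run:
```python
from plan import *
s=state();t=np.radians(35)
for p in([-2,-10,262],[-2,5,258],[-2,15,262],[-2,22,267],[-2,34,268],[-2,45,266],[-2,54,263],[-2,62,259],[-2,70,253],[-2,76,247],[-2,82,239],[-2,86,231],[-2,89,223],[-2,91,214]): delta(p,t,-1,s)
```

```text
t 7.5833 ch [-11.2  -6.4 273.3] F ch [ 0.2  0.5 -0.4] j [-0.07  0.28  1.93 -0.24  0.35  1.91] gap -0.0 dir [ 0.568 -0.001 -0.823]
[-2, -10, 262] shift [  8.2  -5.5 -11.3] rv [-0.001 -0.007  0.   ]
[-2, 5, 258] shift [ 11.3   9.2 -15.3] rv [-0.001 -0.007  0.   ]
[-2, 15, 262] shift [ 13.4  19.  -11.3] rv [-0.001 -0.007  0.   ]
[-2, 22, 267] shift [14.8 25.8 -6.3] rv [-0.001 -0.007  0.   ]
[-2, 34, 268] shift [17.3 37.6 -5.3] rv [-0.001 -0.007  0.   ]
[-2, 45, 266] shift [19.6 48.3 -7.3] rv [-0.001 -0.007  0.   ]
[-2, 54, 263] shift [ 21.5  57.1 -10.3] rv [-0.001 -0.007  0.   ]
[-2, 62, 259] shift [ 23.2  65.  -14.3] rv [-0.001 -0.007  0.   ]
[-2, 70, 253] shift [ 24.8  72.8 -20.3] rv [-0.001 -0.007  0.   ]
[-2, 76, 247] shift [ 26.1  78.7 -26.3] rv [-0.001 -0.007  0.   ]
[-2, 82, 239] shift [ 27.3  84.5 -34.3] rv [-0.001 -0.007  0.   ]
[-2, 86, 231] shift [ 28.2  88.4 -42.3] rv [-0.001 -0.007  0.   ]
[-2, 89, 223] shift [ 28.8  91.4 -50.3] rv [-0.001 -0.007  0.   ]
[-2, 91, 214] shift [ 29.2  93.3 -59.3] rv [-0.001 -0.007  0.   ]
```

Request:
servo_tool(
  targets="8 -5 -11 0 0 0 0; 11 6 -14 0 0 0 0; 12 13 -13 0 0 0 0; 14 21 -10 0 0 0 0; 15 26 -7 0 0 0 0; 16 32 -6 0 0 0 0; 17 37 -5 0 0 0 0; 17 37 -5 0 0 0 0",
)

```text
time_s: 8.25
tcp_pos: [0.629, 0.0418, 0.2683]
tool_rot: [-0.28, -0.649, 0.694, -0.139]
wrist_force: [0.7, -0.1, -0.4]
finger_gap: -0.0002
```

Run:
```python
from plan import *
s=state();t=np.radians(35)
for p in([-2,34,268],[-2,45,266],[-2,54,263],[-2,62,259],[-2,70,253],[-2,76,247],[-2,82,239],[-2,86,231],[-2,89,223],[-2,91,214]): delta(p,t,-1,s)
c=cams.capture('wrist');crop(c,230,140,180,130,4,'o_w')
c=cams.capture('scene');crop(c,270,155,60,60,9,'o_s')
```

```text
t 8.25 ch [ -2.1  34.  268.3] F ch [ 0.7  0.1 -0.4] j [ 0.01  0.31  1.89 -0.35  0.37  2.08] gap -0.0002 dir [ 0.568 -0.    -0.823]
[-2, 34, 268] shift [ 0.1  0.  -0.3] rv [-0.001 -0.007 -0.   ]
[-2, 45, 266] shift [ 2.4 10.8 -2.3] rv [-0.001 -0.007 -0.   ]
[-2, 54, 263] shift [ 4.3 19.6 -5.3] rv [-0.001 -0.007 -0.   ]
[-2, 62, 259] shift [ 5.9 27.4 -9.3] rv [-0.001 -0.007 -0.   ]
[-2, 70, 253] shift [  7.6  35.2 -15.3] rv [-0.001 -0.007 -0.   ]
[-2, 76, 247] shift [  8.8  41.1 -21.3] rv [-0.001 -0.007 -0.   ]
[-2, 82, 239] shift [ 10.1  47.  -29.3] rv [-0.001 -0.007 -0.   ]
[-2, 86, 231] shift [ 10.9  50.9 -37.3] rv [-0.001 -0.007 -0.   ]
[-2, 89, 223] shift [ 11.5  53.8 -45.3] rv [-0.001 -0.007 -0.   ]
[-2, 91, 214] shift [ 11.9  55.8 -54.3] rv [-0.001 -0.007 -0.   ]
```

View pics/o_w.png

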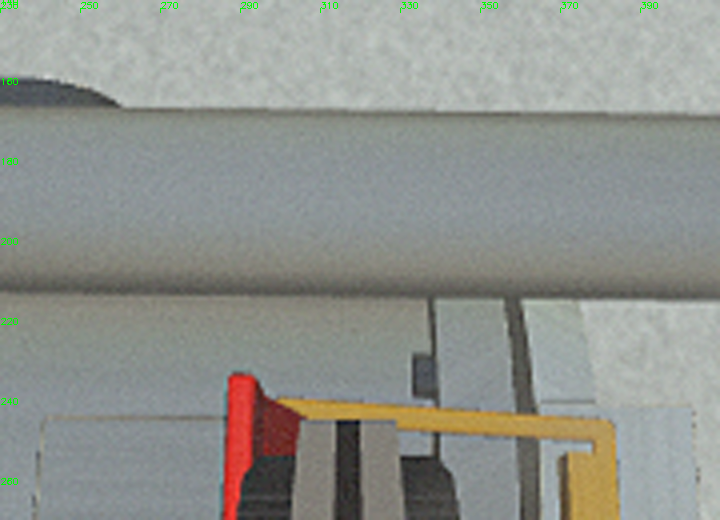

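View pics/o_s.png

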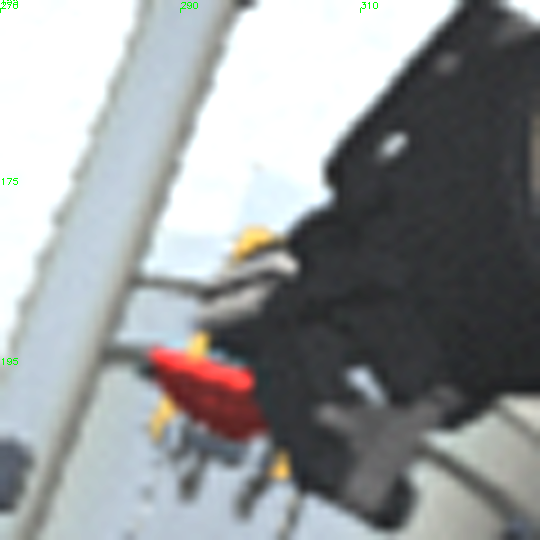

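The lever is turning and the bar is drawing in against the keeper at (378,250). Continuing along the arc.

Request:
servo_tool(
  targets="1 5 -1 0 0 0 0; 2 10 -2 0 0 0 0; 3 15 -4 0 0 0 0; 4 20 -5 0 0 0 0; 5 24 -7 0 0 0 0; 6 27 -9 0 0 0 0; 7 31 -12 0 0 0 0; 8 35 -15 0 0 0 0",
)

```text
time_s: 9.02
tcp_pos: [0.6369, 0.0765, 0.2532]
tool_rot: [-0.28, -0.649, 0.694, -0.138]
wrist_force: [-0.0, -0.9, 2.0]
finger_gap: 0.0001
```

Run:
```python
from plan import *
s=state();t=np.radians(35)
for p in([-2,70,253],[-2,76,247],[-2,82,239],[-2,86,231],[-2,89,223],[-2,91,214]): delta(p,t,-1,s)
c=cams.capture('wrist');crop(c,230,140,200,140,4,'p_w')
c=cams.capture('top');crop(c,290,140,80,60,9,'p_s')
```

```text
t 9.0167 ch [ -1.6  69.5 253.2] F ch [ 0.2 -0.9  2. ] j [ 0.08  0.35  1.87 -0.47  0.37  2.26] gap 0.0001 dir [ 0.568 -0.001 -0.823]
[-2, 70, 253] shift [-0.3  0.5 -0.2] rv [-0.001 -0.007  0.   ]
[-2, 76, 247] shift [ 0.9  6.4 -6.2] rv [-0.001 -0.007  0.   ]
[-2, 82, 239] shift [  2.2  12.3 -14.2] rv [-0.001 -0.007  0.   ]
[-2, 86, 231] shift [  3.   16.2 -22.2] rv [-0.001 -0.007  0.   ]
[-2, 89, 223] shift [  3.6  19.1 -30.2] rv [-0.001 -0.007  0.   ]
[-2, 91, 214] shift [  4.1  21.1 -39.2] rv [-0.001 -0.007  0.   ]
```

View pics/p_w.png

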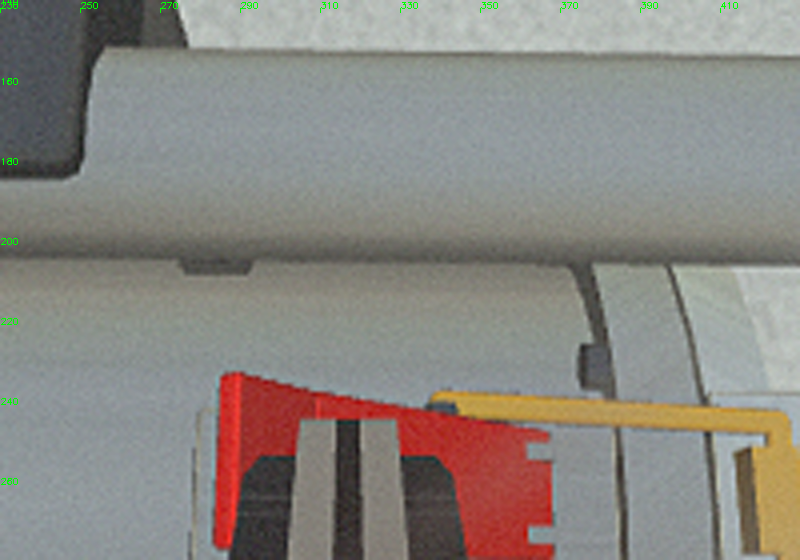

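View pics/p_s.png

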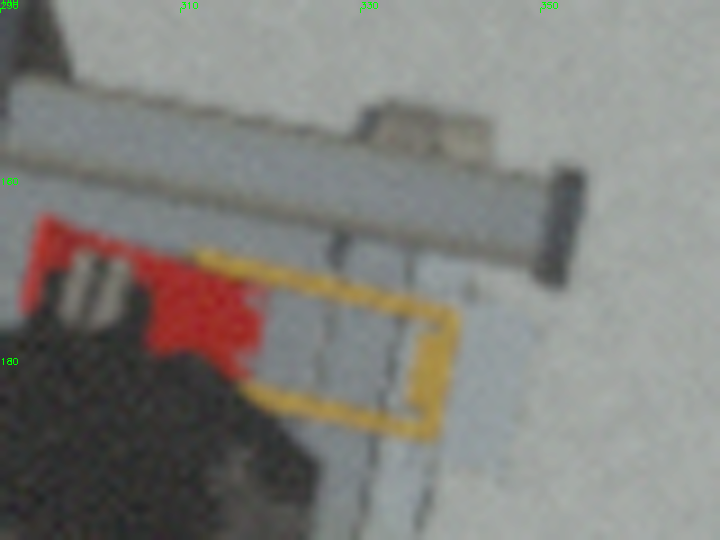

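The loop is hooked on the keeper, the lever is at about 0.75 rad and the force is 2 N. Pressing down to the end.

Request:
servo_tool(
  targets="1 6 -6 0 0 0 0; 2 10 -11 0 0 0 0; 2.5 13 -16 0 0 0 0; 3 16 -22 0 0 0 0; 3.5 18 -27 0 0 0 0; 3.8 20 -32 0 0 0 0; 4 21 -36 0 0 0 0; 4 21 -39 0 0 0 0",
)

```text
time_s: 9.78
tcp_pos: [0.6406, 0.0972, 0.2137]
tool_rot: [-0.279, -0.649, 0.694, -0.138]
wrist_force: [0.5, 0.6, 0.1]
finger_gap: -0.0002
```

Run:
```python
from plan import *
s=state()
c=cams.capture('wrist');crop(c,230,140,200,140,4,'q_w')
```

```text
t 9.7833 ch [ -2.3  90.6 213.7] F ch [0.3 0.6 0.1] j [ 0.12  0.42  1.9  -0.65  0.31  2.47] gap -0.0002 dir [ 0.567 -0.001 -0.824]
```

View pics/q_w.png

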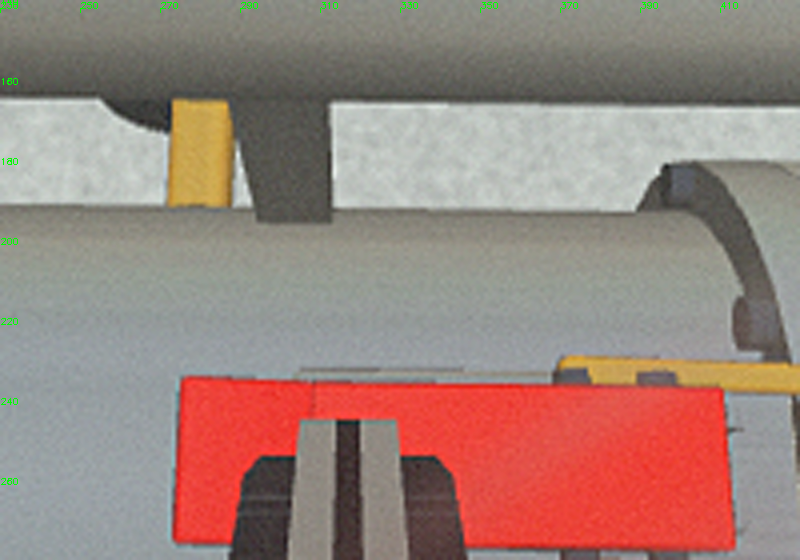

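Request:
servo_tool(
  targets="0 0 -2 0 0 0 0; 0 0 -4 0 0 0 0; 0 0 -5 0 0 0 0; 0 0 -5 0 0 0 0",
)

```text
time_s: 10.17
tcp_pos: [0.6412, 0.0972, 0.2125]
tool_rot: [-0.281, -0.649, 0.693, -0.14]
wrist_force: [-14.5, -0.5, 24.1]
finger_gap: -0.0002
```

That is a firm stop at 24 N, so the lever is fully down. Backing out along the slant.

Request:
servo_tool(
  targets="-15 3 24 0 0 0 0; -38 8 56 0 0 0 0; -60 13 88 0 0 0 0; -82 17 120 0 0 0 0; -120 25 150 0 0 0 0; -150 32 165 0 0 0 0; -150 32 165 0 0 0 0; -150 32 165 0 0 0 0",
)

```text
time_s: 10.83
tcp_pos: [0.4897, 0.1295, 0.3763]
tool_rot: [-0.281, -0.65, 0.693, -0.14]
wrist_force: [0.2, -0.1, -0.5]
finger_gap: -0.0003
```

Run:
```python
from plan import *
s=state()
c=cams.capture('scene');cv2.imwrite('pics/r_full.png',c['frame'])
P=lambda c:[proj(c,W(q,p))[0] for p in(lev(0,71,8),lev(0,0,8),bar(0,-.12,17),bar(0,-.12,-17),[-22,-34,188.5],[22,-34,188.5])]
crop(c,225,135,130,100,6,'r_s',P(c))
c=cams.capture('top');crop(c,210,110,160,115,5,'r_t',P(c))
c=cams.capture('wrist');crop(c,0,0,640,400,1,'r_w',P(c))
```

```text
t 10.8333 ch [-156.5   90.7  376.3] F ch [ 0.2 -0.  -0.5] j [ 0.26  0.02  1.94 -0.43  0.67  2.31] gap -0.0003 dir [ 0.57   0.001 -0.821]
```

View pics/r_s.png

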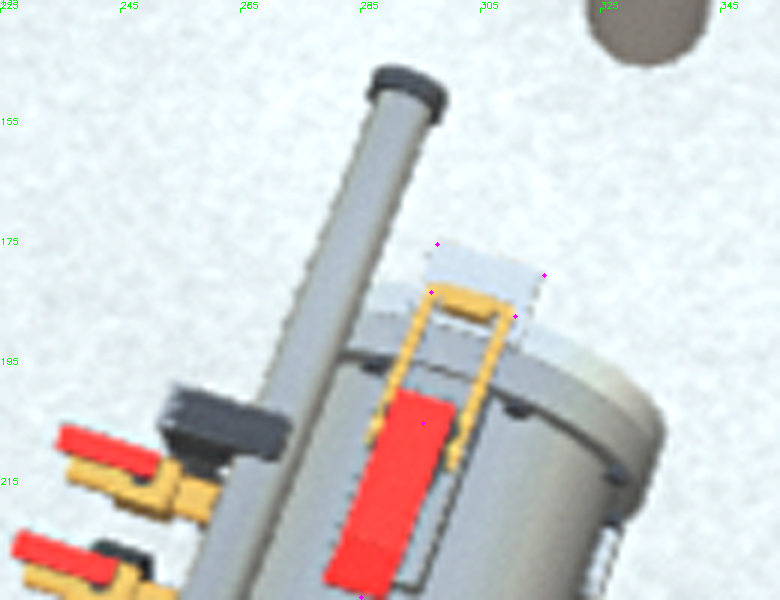

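View pics/r_t.png

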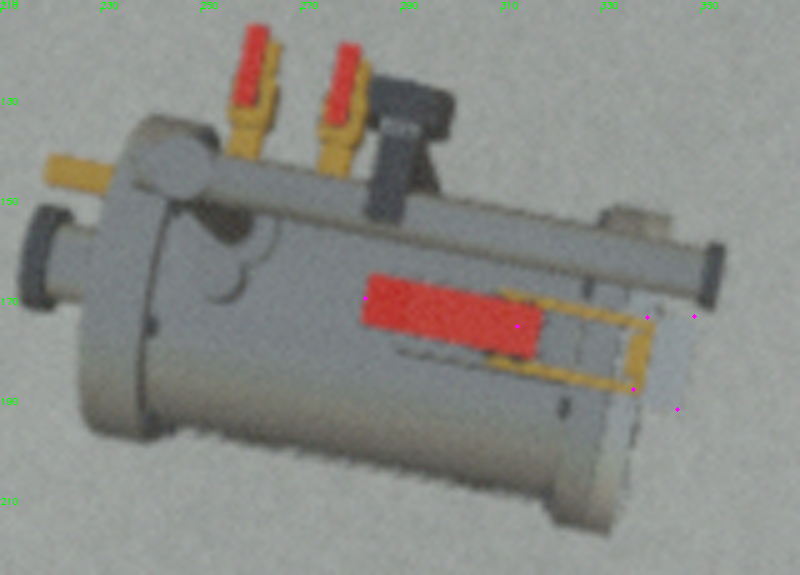

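View pics/r_w.png

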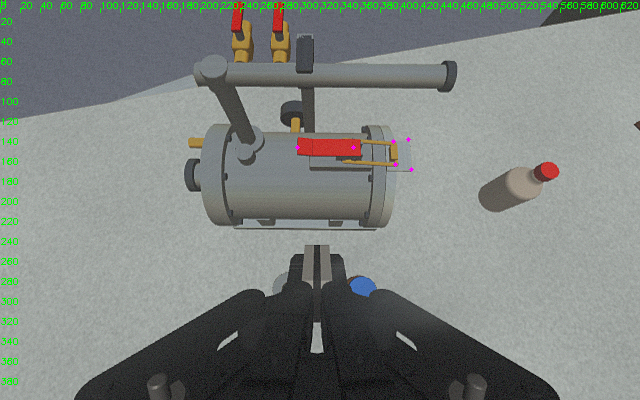

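View pics/r_full.png

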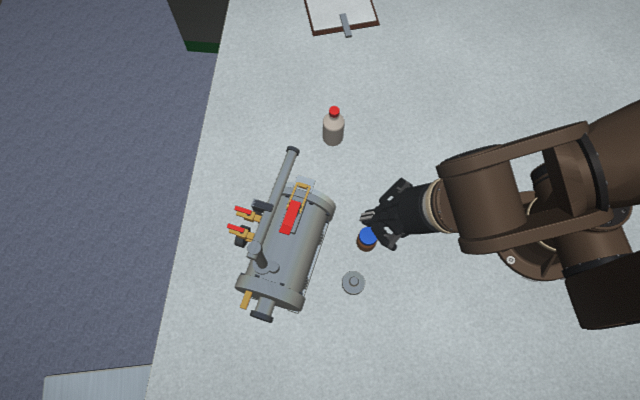

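The door is shut with no visible gap. The loop bar sits behind the keeper at (303,183) in scene, the lever lies flat, and the bottle, jar and filter holder stand where they were. Handing in.

```bash
python3 -c "
from bench import ctrl
print(ctrl.finish_job())"
```

```text
the job is handed in; nothing more can be done
None
```

The chamber is closed and the job is handed in at about 11 s of robot time. I pushed the door onto the gasket with about 19 N and then slightly further. Next I flipped the loop over the keeper from the slant side, and pressed the lever down along its arc until it snapped over and met a firm stop at 24 N.

**Last checks:** In the final pictures the bar is behind the keeper, the lever lies flat and no door gap shows. All three agree with the shut-latch model to within about 2–3 pixels. The bottle, jar and filter holder stand where they were, and the arm is clear with no force on the wrist.

**One thing went wrong:** The first door push, at a 35° tilt, stalled at about 42 N total wrist force, with wrist joint 5 at the end of its range. I did not find what was being pressed. I backed off and pushed again at 28° without trouble; readings there stayed under about 20 N. No gripper-body contact was seen, but I could not rule it out for that first push.

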